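# Find the spare strip holder in the tins and lay it in the catch tray

## Robot

A 6-joint arm with a two-finger parallel gripper is mounted at the origin on the work surface. World frame = base frame: x ahead of the robot, y to its left, z up, the work surface at z = 0. Lengths are in m, angles in rad, forces in N, time in s.
With the tool pointing down it reaches from about 0.35 to 0.85 m from the base axis. Payload 8.1 kg.
Tool frame: the origin (TCP) lies at the very end of the fingers, on their centre line; the grasp point (between the pads) lies 19 mm behind it; z points along the fingers, y is the line along which they close (so a half turn about z gives the same grasp; the last joint's range is limited). The gripper opens to 93 mm and grips with 3 to 60 N. Pads are 15 mm wide; open, the fingers measure 128 mm over their backs; the gripper's body (75 mm by 188 mm) begins 65 mm behind the grasp point.
Start: joints at [1.181, 0.13, 1.488, -0, 1.523, -0.085], TCP at [0.18, 0.572, 0.184] pointing down, gripper open.
Joint ranges: [-2.96, 2.96], [-0.89, 2.26], [0.02, 2.5], [-1.34, 4.48], [0, 2.73], [-2.66, 2.66]. Speed limits (rad/s): [2.39, 2.39, 2.79, 3.14, 3.14, 3.14].

## Interface

Orientations are given as a unit quaternion [x, y, z, w].
In Python, from workcell import bot, vision gives the robot as it stands.
- The arm moves only by the shell command python3 -m inch 'ROWS'. ROWS is JSON, a list of rows, each a list of 5 numbers: the closure, from -1 (fully open) to 1 (shut), then the shift along the tool's x, y, z in cm, then the turn about the tool's z in degrees. A call has 1 to 12 rows; each row shifts and turns the commanded pose from where the row before left it, along the tool's axes as they then stand; what a row does not reach is not made up. A row lasts 1/8 s, in which the tool goes at most 62.5 mm and 10.7 degrees, less where a joint would pass 70% of its speed; a pose out of reach is approached as far as the arm can. A call is refused whole if a number of a shift passes 6.25 or a number of a turn 10.7, either way. A call with a gripper value outside its range is refused whole. The fingers move at their own pace and stop on an object; the grip force is fixed at half the most. Time passes only in rows, so rows that do not move let the fingers close. It gives the time, the measured TCP pose, the force, the opening and the grip force at its end, in the units of the state.
- bot.get_state(): the state, without advancing time (a new reading comes with each control period).
- vision.get_image(name): name is "scene" or "top"; returns a dict with "pixels" (480x640x3 uint8, red, green, blue), "fovy" (degrees; the focal length in pixels is half the picture's height over the tangent of half this angle, whatever the lens; pixels are square), "cx", "cy" (the principal point, pixels), "distortion" ([k1, k2, p1, p2, k3] as OpenCV has them; the pictures are not rectified), "cam_to_world" (4x4, takes a point from camera to world coordinates). Camera axes: x right, y down, z forward; pixel columns grow to the right and rows downward; lengths in m; the calibration is good to about 2 mm. A picture is of the moment at which its call begins. There is no depth.
- bot.finish_job(): hands the job in; it is judged then, once.
The state is a dict: "time_s": time; "joint_positions": joint angles; "qd": joint speeds; "joint_torque": joint torques, N m; "ee_pos": TCP position; "tool_rot": TCP orientation; "wrist_force": force on the tool from outside, world axes, zero at the start; "torque": the same for the moment, N m; "finger_gap": opening from 0.0 (shut) to 1.0 (fully open); "finger_force": force on a finger pad.
Only numpy, scipy, OpenCV 4.12 (cv2) and the standard library are available. Lean on these libraries where they do the work, as an engineer would, in place of code of your own. Each camera call takes 0.05 s, during which the arm holds its last target. There are 200 camera calls.

## Task

The spare strip holder is shut in one of the three lidded tins; the other two hold only a narrow aluminium bar each. Press down on the flat front of the catch tray and draw it all the way out towards you from under the chute, lift off tin lids one by one until you find the spare, and lay it flat on the tray's floor. Lay every lid you take off flat on the ledge (or put it back on its own tin), and leave the holders in use and the other things on the ledge where they are.

Things in the scene. Friction and masses are not known exactly. Their poses are not given: they have to be found in the camera images.
- tin_a: The left-hand (+y) of three identical grey steel tins in a row, fixed, all turned alike. 134 mm long (own x) x 104 wide (own y) x 42 high; wall and floor 3 mm. Origin: centre of its underside. Contents are not tracked: either the spare holder or a plain bar, lying on the floor along own x (within 0.06 rad), centred within about 4 mm.
- lid_a: Loose 160 g steel lid of tin_a: plate 138 x 108 mm, step below it 120 x 90 x 5 mm that sits in the tin. Upright grip in the middle, 64 mm long (own x), 16 thick (own y), from 9 to 33 mm above the origin. Origin: underside of the step, 37 mm up when on the tin, 0 on the ledge. The ledge in front of the tins is clear: room for a lid centred 150 mm along own -x from its place on the tin.
- tin_b: The middle of three identical grey steel tins in a row, fixed, all turned alike. 134 mm long (own x) x 104 wide (own y) x 42 high; wall and floor 3 mm. Origin: centre of its underside. Contents are not tracked: either the spare holder or a plain bar, lying on the floor along own x (within 0.06 rad), centred within about 4 mm.
- lid_b: Loose 160 g steel lid of tin_b: plate 138 x 108 mm, step below it 120 x 90 x 5 mm that sits in the tin. Upright grip in the middle, 64 mm long (own x), 16 thick (own y), from 9 to 33 mm above the origin. Origin: underside of the step, 37 mm up when on the tin, 0 on the ledge. The ledge in front of the tins is clear: room for a lid centred 150 mm along own -x from its place on the tin.
- tin_c: The right-hand (-y) of three identical grey steel tins in a row, fixed, all turned alike. 134 mm long (own x) x 104 wide (own y) x 42 high; wall and floor 3 mm. Origin: centre of its underside. Contents are not tracked: either the spare holder or a plain bar, lying on the floor along own x (within 0.06 rad), centred within about 4 mm.
- lid_c: Loose 160 g steel lid of tin_c: plate 138 x 108 mm, step below it 120 x 90 x 5 mm that sits in the tin. Upright grip in the middle, 64 mm long (own x), 16 thick (own y), from 9 to 33 mm above the origin. Origin: underside of the step, 37 mm up when on the tin, 0 on the ledge. The ledge in front of the tins is clear: room for a lid centred 150 mm along own -x from its place on the tin.
- tray (a joint): How far the flat catch tray has been drawn out towards the robot from under the chute, m: 0 fully in, 0.15 at its stop. Starts at 0 to 0.02. It slides along the chute's own -x with about 2 N of drag and stays where left. No handle: press on its flat rubber front pad (5 to 15 N grips well) and draw.
- tray_pad (a point): Centre of the top of the tray's front pad, which is 68 mm (along the slide) x 82 mm, flat, 16 mm above the ledge; moves with the tray. Axes as the chute: the tray draws out along -x.
- pan_top (a point): Centre of the upper face of the tray's flat floor, 8 mm above the ledge; moves with the tray. The floor is 150 mm (own x) x 70 mm (own y), with an 8 mm kerb round it (the pad in front is as high). The chute covers it until the tray is drawn out.
- pan: The tray's floor plate, 150 x 69 x 3 mm, axes as the chute; origin under its centre, 5 mm above the ledge. The spare holder is to lie on it. The spare (not tracked) is a cream U-section bar like the live ones: 110 mm long, 28 wide, 24 high, about 150 g, flat sides. The bars in the other two tins are aluminium, 100 x 14 x 14 mm, 50 g: half as wide by feel.
- chute: Fixed angled aluminium chute, 112 mm wide; its low front lip is about 45 mm above the ledge at its origin, and it climbs away along own +x at 36 degrees to about 0.22 m. Origin on the ledge below the lip; own -x is the way the tray draws out.
- live_1: Cream strip holder in use, with a paper strip in its channel, lying between the tins and the tray. 110 (own x) x 28 x 24 mm, origin at the centre of its underside. Leave alone.
- live_2: Cream strip holder in use, with a paper strip in its channel, lying beyond the ashtray, on the left. 110 (own x) x 28 x 24 mm, origin at the centre of its underside. Leave alone.
- live_3: Cream strip holder in use, with a paper strip in its channel, lying to the right of the tins. 110 (own x) x 28 x 24 mm, origin at the centre of its underside. Leave alone.
- pencil: Red chinagraph pencil, 170 mm long (along own x), 9 mm thick, lying behind the tins. Leave alone.
- stopwatch: Chrome stopwatch lying flat, 54 mm across, 14 mm thick, behind the live holder. Leave alone.
- ashtray: Squat amber glass ashtray, 110 mm across, 34 mm high, left of the tray. Leave alone.
- mug: White mug, 80 mm across, 90 mm high, on the right. Leave alone.
Things that resemble listed ones, but are neither listed nor needed, are in the scene too. Leave any red or turquoise look-alike of the tin_c alone. What is shaped like the lid_a but green is not meant.

How it is judged:
At the end, for the whole second after the job is handed in: Tray out at least 135 of its 150 mm and still; the spare holder released with its weight (over 1.1 N; a bar is too light) on the tray floor; every lid level within 0.12 rad and still, flat on the ledge (origin under 12 mm) or on its own tin (within 12 mm) (value of joint tray above 0.135 m and contact force between pan and anything else above 1.1 N and linear speed of pan below 0.02 m/s and angle between each of lid_a, lid_b, lid_c's own z axis and vertical below 0.12 rad and linear speed of each of lid_a, lid_b, lid_c below 0.03 m/s and (height (world z) of lid_a below 0.012 m or horizontal distance between lid_a and tin_a below 0.012 m) and (height (world z) of lid_b below 0.012 m or horizontal distance between lid_b and tin_b below 0.012 m) and (height (world z) of lid_c below 0.012 m or horizontal distance between lid_c and tin_c below 0.012 m)); the robot touches nothing.
It fails at once if a strip holder in use is moved more than 30 mm (distance of any of live_1, live_2, live_3 from where it was at the start of the episode above 0.03 m).
It fails at once if the pencil, stopwatch, ashtray or mug is moved more than 30 mm (distance of any of pencil, stopwatch, ashtray, mug from where it was at the start of the episode above 0.03 m).
It also fails if it takes over 72 s, if anything falls off the work surface, if the arm or the gripper's body presses on something with over 40 N, if the wrist force passes 120 N, or if a joint passes its speed limit or range.

## Working session

There is one attempt and no reset: what is moved stays moved. The work goes in short steps, Python scripts to look and compute and a shell command to move; the robot and the scene stay as the last step left them, time stands still between calls to the robot, and variables do not carry over. Pictures are saved under pics/ and viewed, at most 10 in all, crops included, and the job is handed in when it is done.

```bash
mkdir -p pics
python3 - <<'E'
from workcell import bot, vision
import cv2,pickle
for n in ("scene","top"):
    d=vision.get_image(n); pickle.dump(d,open(n+".pkl","wb"))
    cv2.imwrite(f"pics/{n}0.png",d["pixels"][:,:,::-1]); print(n,d["fovy"],d["cx"],d["cy"],d["distortion"],d["cam_to_world"])
print(bot.get_state())
E
```

```text
scene 46.228103632017415 316.5860410586799 238.63017288703216 [-0.18351547  0.          0.          0.          0.        ] [[ 0.72554103  0.44418641 -0.52563166  1.21149178]
 [ 0.68793534 -0.48845583  0.53680152 -0.73804629]
 [-0.01830791 -0.75107212 -0.65996628  0.9167935 ]
 [ 0.          0.          0.          1.        ]]
top 45.325213488271594 324.39556708087963 240.58369518584234 [-0.1607083  0.         0.         0.         0.       ] [[ 0.0090388  -0.99119714  0.1320853   0.31744522]
 [-0.9999472  -0.00831378  0.00603954 -0.02563043]
 [-0.00488825 -0.13213292 -0.99121995  1.38227425]
 [ 0.          0.          0.          1.        ]]
{'time_s': 0.1, 'joint_positions': array([ 1.18058837e+00,  1.31087892e-01,  1.48914841e+00, -2.73280405e-06,
        1.52298627e+00, -8.54455035e-02]), 'qd': array([ 4.38739022e-05, -2.07241181e-03, -2.00713410e-03,  3.08422127e-04,
        1.35422008e-04,  4.76433600e-04]), 'joint_torque': array([ 1.63732479e-03, -5.61343110e+01, -4.93093908e+01,  7.70708942e-02,
        2.92159303e-02, -5.10861582e-05]), 'ee_pos': array([0.17983361, 0.57183332, 0.1830031 ]), 'tool_rot': array([ 1.51792078e-01,  9.88412111e-01, -7.92340431e-04, -1.90670497e-04]), 'wrist_force': array([ 0.9171671 ,  0.32128294, -0.07302412]), 'torque': array([ 0.0068552 ,  0.05843385, -0.04629233]), 'finger_force': 0.0, 'finger_gap': 0.999024045808456}
```

View pics/top0.png

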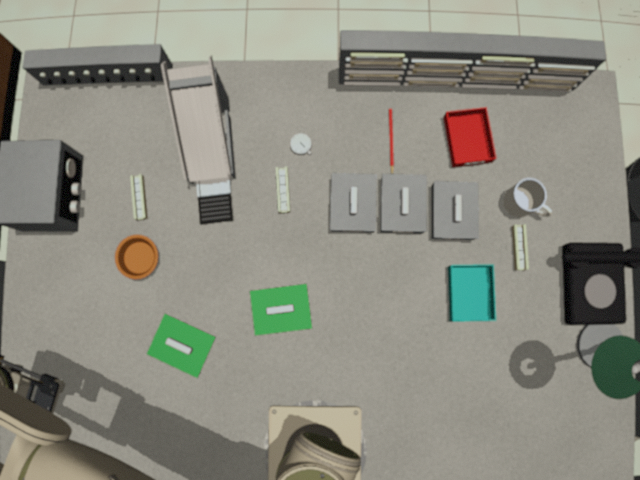

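View pics/scene0.png

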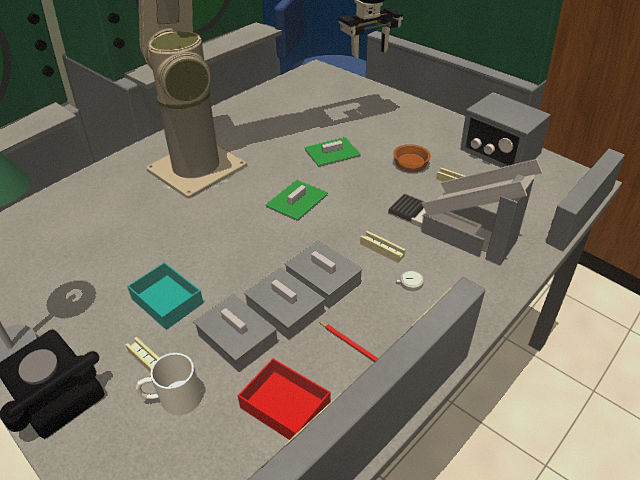

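Top view: the grey lidded tins are at (353,203)=a, (404,204)=b and (456,210)=c. The black pad is at (215,208) and live_1 at (283,190). Look-alikes are the red box (470,137), the turquoise box (472,293) and the green lids (281,309) and (181,345). I choose the grey row and the black pad, and will measure them and check with one crop.

```bash
cat > h.py <<'E'
import numpy as np,cv2,pickle
def K(d):
    f=240/np.tan(np.radians(d["fovy"]/2)); return np.array([[f,0,d["cx"]],[0,f,d["cy"]],[0,0,1]])
def pts(d,px,z):
    u=cv2.undistortPoints(np.array(px,float).reshape(-1,1,2),K(d),np.array(d["distortion"])).reshape(-1,2)
    T=np.array(d["cam_to_world"]); r=np.c_[u,np.ones(len(u))]@T[:3,:3].T; o=T[:3,3]
    return o+r*((z-o[2])/r[:,2])[:,None]
def rect(p):  # world pts -> centre, long-axis yaw deg, sizes
    (c,s,a)=cv2.minAreaRect((p[:,:2]*1000).astype(np.float32)); b=cv2.boxPoints((c,s,a))
    e=max((b[1]-b[0],b[2]-b[1]),key=np.linalg.norm); y=np.degrees(np.arctan2(e[1],e[0]))
    return np.round(c,1),round((y+90)%180-90,1),np.round(s,1)
def blob(d,mask,box,z):
    x0,y0,x1,y1=box; m=np.zeros(mask.shape,np.uint8); m[y0:y1,x0:x1]=mask[y0:y1,x0:x1]
    c=max(cv2.findContours(m,0,1)[0],key=cv2.contourArea)
    return rect(pts(d,c,z)),cv2.contourArea(c)
E
python3 - <<'E'
from h import *
d=pickle.load(open("top.pkl","rb")); im=d["pixels"]; g=cv2.cvtColor(im,cv2.COLOR_RGB2GRAY)
for n,b in dict(a=(335,180,372,228),b=(387,180,422,228),c=(440,185,474,235)).items():
    print(n,"grip",blob(d,(g>165).astype(np.uint8),b,.07))
print("pad",blob(d,(g<60).astype(np.uint8),(190,185,240,230),.016))
x=im.astype(int); 
print("bed sample",im[250,380],im[185,345],im[185,395],im[205,215],im[187,215],g[190:215,353])
for n,b in dict(l1=(270,160,295,216)).items(): print(n,blob(d,((x[:,:,0]>165)).astype(np.uint8),b,.024))
c=cv2.resize(im[90:245,160:490],(800,376),interpolation=2); cv2.imwrite("pics/crop.png",c[:,:,::-1])
E
```

```text
a grip ((array([590.6, -85.7]), np.float32(0.1), array([61.8, 14. ])), 123.0)
b grip ((array([ 590.7, -206. ]), np.float32(-0.7), array([11.8, 59.8])), 124.5)
c grip ((array([ 574.3, -330.9]), np.float32(-1.6), array([11.9, 62.2])), 127.0)
pad ((array([575.6, 249.5]), np.float32(-83.3), array([64.5, 78.3])), 768.0)
bed sample [154 151 141] [152 153 149] [152 151 147] [52 50 45] [193 200 200] [198 199 199 198 200 199 198 200 198 199 199 199 199 199 200 199 200 199
 199 197 200 197 178 128  84]
l1 ((array([624.6,  86.6]), np.float32(3.9), array([111.7,  30.1])), 464.5)
```

View pics/crop.png

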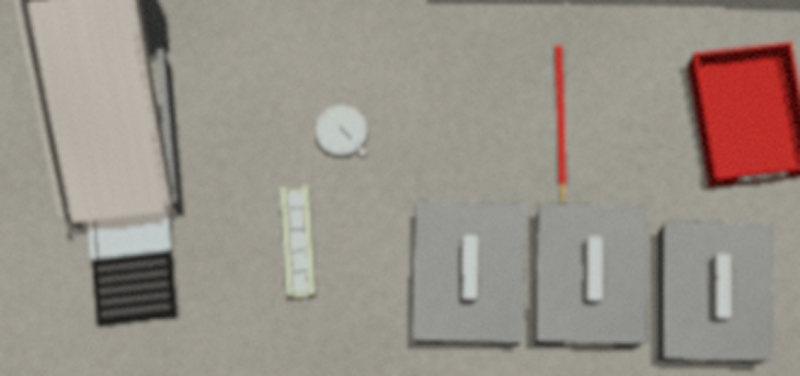

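The crop confirms the choice: pad at crop (135,288) under the chute, with three grey lids at (470,268), (595,268) and (723,286).

```bash
cat > go.py <<'E'
# go.py x y z(mm) yaw_of_tool_x(deg): turn, then shifts (cm) in tool axes after the turn
import sys,numpy as np
from workcell import bot
from scipy.spatial.transform import Rotation as R
s=bot.get_state(); X=R.from_quat(s["tool_rot"]).as_matrix()
x,y,z,yaw=map(float,sys.argv[1:])
cy=np.degrees(np.arctan2(X[1,0],X[0,0])); turn=-((yaw-cy+180)%360-180)
a=np.radians(yaw); e=np.array([x,y,z])/10-s["ee_pos"]*100
print("turn",round(turn,1),"shift",np.round([e[0]*np.cos(a)+e[1]*np.sin(a), e[0]*np.sin(a)-e[1]*np.cos(a), -e[2]],2),"t",s["time_s"],"pos",np.round(s["ee_pos"]*1000,1),"gap",s["finger_gap"])
E
python3 go.py 575 249 80 186.7
```

```text
turn -24.2 shift [-35.48 -36.67  10.3 ] t 0.1 pos [179.8 571.8 183. ] gap 0.999024045808456
```

```bash
python3 -m inch '[[1,0,0,0,-8],[1,0,0,0,-8],[1,0,0,0,-8.2],[1,-3.9,-4.05,0,0],[1,-3.9,-4.05,0,0],[1,-3.9,-4.05,0,0],[1,-3.9,-4.05,0,0],[1,-3.9,-4.05,0,0],[1,-3.9,-4.05,0,0],[1,-3.9,-4.05,0,0],[1,-3.9,-4.05,0,0],[1,0,0,0,0]]'; python3 go.py 575 249 25 186.7
```

```text
time_s: 1.6
ee_pos: [0.5301, 0.284, 0.1831]
tool_rot: [-0.056, 0.998, -0.001, -0.0]
wrist_force: [-0.7, 0.5, -0.1]
finger_gap: 0.006
finger_force: 0.0
turn -0.2 shift [-4.05 -4.   15.81] t 1.6 pos [530.1 284.  183.1] gap 0.005792292562945154
```

```bash
python3 -m inch '[[1,-2,-2,0,0],[1,-2,-2,3,0],[1,0,0,4,0],[1,0,0,4,0],[1,0,0,3,0],[1,0,0,1.5,0],[1,0,0,0.5,0],[1,0,0,0.3,0],[1,0,0,0,0]]'
```

```text
time_s: 2.72
ee_pos: [0.5731, 0.2525, 0.0221]
tool_rot: [-0.059, 0.998, 0.0, 0.001]
wrist_force: [1.1, -0.3, 0.1]
finger_gap: 0.004
finger_force: 0.0
```

```bash
python3 -m inch '[[1,0,0,0.4,0],[1,0,0,0.2,0],[1,0,0,0,0]]';  python3 -m inch '[[1,0,0,0.15,0],[1,0,0,0,0]]'
```

```text
time_s: 3.1
ee_pos: [0.5722, 0.252, 0.0147]
tool_rot: [-0.059, 0.998, -0.0, -0.0]
wrist_force: [0.7, -0.1, 0.4]
finger_gap: 0.003
finger_force: 0.0
time_s: 3.35
ee_pos: [0.5722, 0.2521, 0.0133]
tool_rot: [-0.059, 0.998, -0.0, -0.0]
wrist_force: [0.2, 0.3, 0.7]
finger_gap: 0.007
finger_force: 0.0
```

```bash
python3 -m inch '[[1,0,0,0.1,0],[1,0,0,0,0]]';  python3 -m inch '[[1,0,0,0.1,0],[1,0,0,0,0]]'
```

```text
time_s: 3.6
ee_pos: [0.5722, 0.2521, 0.0123]
tool_rot: [-0.059, 0.998, -0.0, -0.0]
wrist_force: [1.2, 0.2, -1.4]
finger_gap: 0.007
finger_force: 0.0
time_s: 3.85
ee_pos: [0.5722, 0.2521, 0.0113]
tool_rot: [-0.059, 0.998, -0.0, -0.0]
wrist_force: [-0.5, 0.6, 0.3]
finger_gap: 0.006
finger_force: 0.0
```

Run:
```python
from workcell import vision
import cv2,numpy as np
o=[]
for n,(x,y) in dict(scene=(420,200),top=(215,205)).items():
    im=vision.get_image(n)["pixels"]; o.append(cv2.resize(im[y-60:y+60,x-65:x+65],(390,360),interpolation=2))
cv2.imwrite("pics/press.png",np.hstack(o)[:,:,::-1])
```

```text
(no output)
```

View pics/press.png

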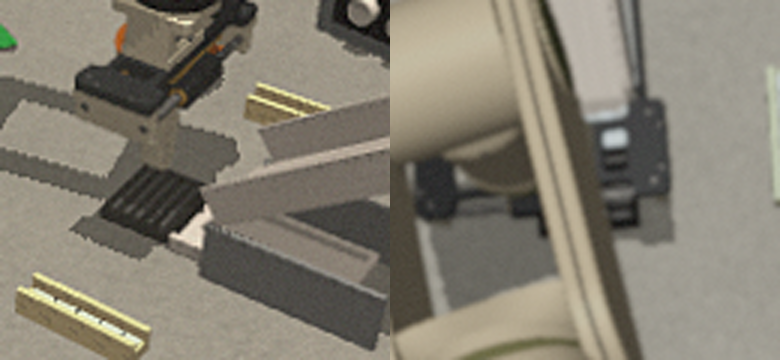

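The left panel shows the fingertip at crop (160,165), near or past the far edge of the pad (centre about (150,205)). I will cross-check both positions by triangulating them.

Run:
```python
from h import *
d=pickle.load(open("scene.pkl","rb")); g=cv2.cvtColor(d["pixels"],cv2.COLOR_RGB2GRAY)
print("pad from scene",blob(d,(g<65).astype(np.uint8),(385,188,430,225),.016))
from workcell import bot
T=np.array(d["cam_to_world"]); p=bot.get_state()["ee_pos"]
def proj(p): 
    W=np.linalg.inv(T); return cv2.projectPoints(np.array([p]),cv2.Rodrigues(W[:3,:3])[0],W[:3,3],K(d),np.array(d["distortion"]))[0].ravel()
for q in (p,[.5756,.2495,.016],[.5756,.2495,0]): print(np.round(proj(q),1))
print("finger seen at", 355+165/3,140+165/3, pts(d,[[408,195.5]],p[2]))
```

```text
pad from scene ((array([582.2, 241.9]), np.float32(-82.9), array([68.3, 91.3])), 456.5)
[405.9 205.2]
[406.5 204.8]
[406.  209.6]
finger seen at 410.0 195.0 [[0.55117578 0.29006116 0.01141109]]
```

Run:
```python
from workcell import vision
import cv2,numpy as np
im=vision.get_image("scene")["pixels"][165:235,365:450]
im=np.clip(255*(im/255.)**.5,0,255).astype(np.uint8)
cv2.imwrite("pics/press2.png",cv2.resize(im,(680,560),interpolation=0)[:,:,::-1])
```

```text
(no output)
```

View pics/press2.png

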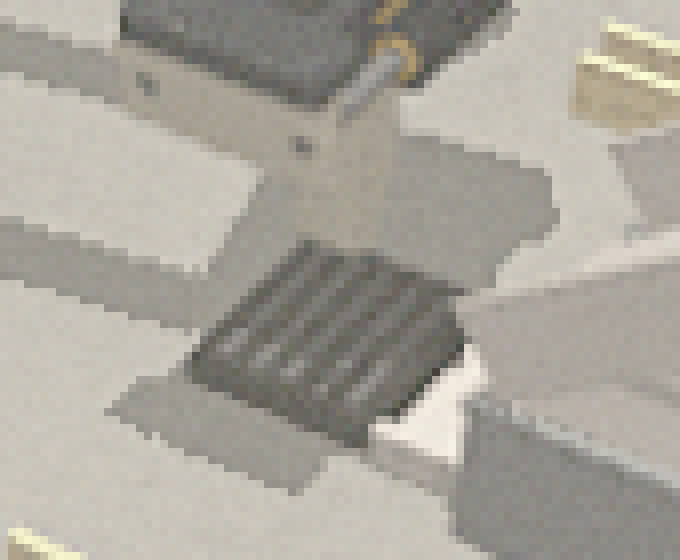

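Run:
```python
from h import *
from scipy.spatial.transform import Rotation as R
d=pickle.load(open("scene.pkl","rb"))
T=np.array(d["cam_to_world"]); W=np.linalg.inv(T)
X=R.from_quat([.15179,.98841,-.00079,-.00019]).as_matrix()
p=np.array([.17983,.57183,.18300])
q=[p,p+X[:,1]*.055,p-X[:,1]*.055,p+X[:,1]*.055-X[:,2]*.08,p-X[:,1]*.055-X[:,2]*.08]
print(np.round(cv2.projectPoints(np.array(q),cv2.Rodrigues(W[:3,:3])[0],W[:3,3],K(d),np.array(d["distortion"]))[0].reshape(-1,2),1))
im=d["pixels"][0:75,330:420]; cv2.imwrite("pics/f.png",cv2.resize(im,(720,600),interpolation=0)[:,:,::-1])
```

```text
[[369.5  64.4]
 [383.9  60.9]
 [354.7  68. ]
 [385.1  37.1]
 [355.2  43.7]]
```

View pics/f.png

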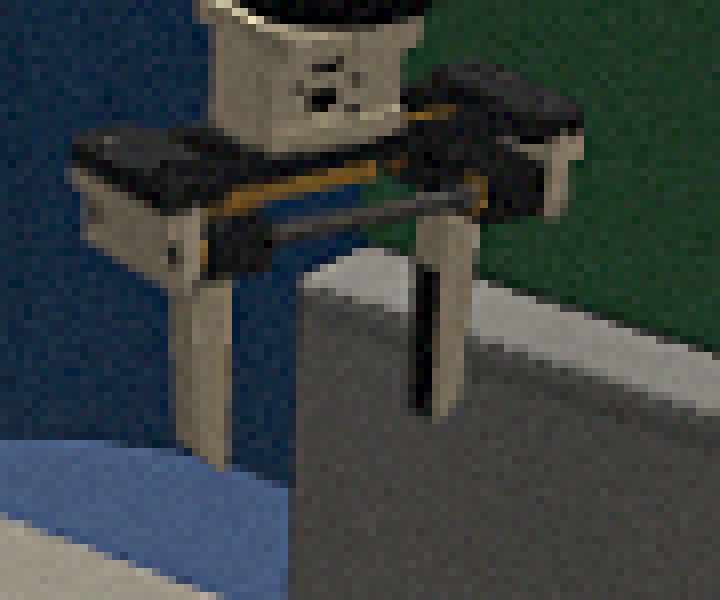

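At the start, the finger ends appear at pixels (355.6,58.1) and (385,52.2), about 9.5 px (32 mm) above where the reported TCP projects. They stand about as high above the pad now. So the real tips look about 32 mm higher than reported; I'll go down gently and let contact confirm.

```bash
python3 -m inch '[[1,0,0,0.5,0],[1,0,0,0.5,0],[1,0,0,0,0]]';  python3 -m inch '[[1,0,0,0.4,0],[1,0,0,0.2,0],[1,0,0,0,0]]'; python3 -m inch '[[1,0,0,0.2,0],[1,0,0,0,0]]'; python3 -m inch '[[1,0,0,0.2,0],[1,0,0,0,0]]'
```

```text
time_s: 4.38
ee_pos: [0.5716, 0.2519, 0.0005]
tool_rot: [-0.059, 0.998, -0.0, -0.001]
wrist_force: [-0.4, 0.5, 0.8]
finger_gap: 0.006
finger_force: 0.0
time_s: 4.75
ee_pos: [0.5721, 0.2521, -0.0048]
tool_rot: [-0.059, 0.998, -0.0, -0.0]
wrist_force: [0.8, 0.8, 1.2]
finger_gap: 0.009
finger_force: 0.0
time_s: 5.0
ee_pos: [0.5722, 0.2521, -0.0067]
tool_rot: [-0.059, 0.998, -0.0, -0.0]
wrist_force: [0.2, 0.2, 0.3]
finger_gap: 0.004
finger_force: 0.0
time_s: 5.25
ee_pos: [0.5722, 0.2521, -0.0088]
tool_rot: [-0.059, 0.998, -0.0, -0.0]
wrist_force: [-0.2, -0.6, 0.6]
finger_gap: 0.004
finger_force: 0.0
```

Still free below z=0, so the reported z is biased. I'll continue.

```bash
for i in 1 2; do :; done; python3 -m inch '[[1,0,0,0.3,0],[1,0,0,0,0]]' | grep -E "pos|wrist"; python3 -m inch '[[1,0,0,0.2,0],[1,0,0,0,0]]'| grep -E "pos|wrist"; python3 -m inch '[[1,0,0,0.1,0],[1,0,0,0,0]]'| grep -E "pos|wrist"; python3 -m inch '[[1,0,0,0.1,0],[1,0,0,0,0]]'| grep -E "pos|wrist"
```

```text
ee_pos: [0.572, 0.252, -0.012]
wrist_force: [-0.0, -0.2, 0.0]
ee_pos: [0.5721, 0.2521, -0.0138]
wrist_force: [-0.1, 0.6, -0.7]
ee_pos: [0.5723, 0.2522, -0.0146]
wrist_force: [0.1, 0.7, -0.0]
ee_pos: [0.5722, 0.2521, -0.0157]
wrist_force: [0.3, 1.1, 0.1]
```

```bash
python3 -m inch '[[1,0,0,0.1,0],[1,0,0,0,0]]' | grep -E "pos|wrist"; python3 -m inch '[[1,0,0,0.1,0],[1,0,0,0,0]]'| grep -E "pos|wrist"; python3 -m inch '[[1,0,0,0.1,0],[1,0,0,0,0]]'| grep -E "pos|wrist"
```

```text
ee_pos: [0.5722, 0.2521, -0.0167]
wrist_force: [-0.7, -0.2, 0.4]
ee_pos: [0.5722, 0.2521, -0.0177]
wrist_force: [-0.4, 0.0, -0.3]
ee_pos: [0.5725, 0.2522, -0.0183]
wrist_force: [-0.2, 0.1, 1.7]
```

```bash
python3 -m inch '[[1,0,0,0.1,0],[1,0,0,0,0]]' | grep -E "pos|wrist"; python3 -m inch '[[1,0,0,0.05,0],[1,0,0,0,0]]'| grep -E "pos|wrist"
```

```text
ee_pos: [0.5732, 0.2523, -0.0184]
wrist_force: [-0.5, -1.5, 6.0]
ee_pos: [0.5736, 0.2524, -0.0184]
wrist_force: [-0.9, -1.6, 7.7]
```

Contact with the pad (16 mm) comes at a reported -18.4 mm, so true z = reported + 34 mm. Now I draw the tray.

```bash
python3 -m inch '[[1,0,0,0.07,0],[1,0.5,0,0,0],[1,1,0,0,0],[1,1.5,0,0,0],[1,1.5,0,0,0],[1,1.5,0,0,0],[1,1.5,0,0,0],[1,1.5,0,0,0],[1,1.5,0,0,0],[1,1.5,0,0,0],[1,1,0,0,0],[1,0,0,0,0]]'
```

```text
time_s: 9.0
ee_pos: [0.445, 0.2368, -0.0185]
tool_rot: [-0.059, 0.998, -0.0, 0.002]
wrist_force: [-0.5, -4.6, 14.4]
finger_gap: 0.01
finger_force: 7.2
```

```bash
python3 -m inch '[[1,0.8,0,0,0],[1,0.8,0,0,0],[1,0.4,0,0,0],[1,0,0,0,0]]'
```

```text
time_s: 9.5
ee_pos: [0.4263, 0.2356, -0.0185]
tool_rot: [-0.059, 0.998, 0.001, 0.003]
wrist_force: [2.7, 0.0, 8.4]
finger_gap: 0.001
finger_force: 4.4
```

```bash
python3 -m inch '[[-0.4,0,0,-3,0],[-0.4,0,0,-6,0],[-0.4,0,0,-3,7.4]]'|grep pos; python3 go.py 590.6 -85.7 60 179.3
python3 - <<'E'
from h import *
from workcell import vision
d=vision.get_image("scene"); pickle.dump(d,open("s2.pkl","wb")); g=cv2.cvtColor(d["pixels"],cv2.COLOR_RGB2GRAY)
print("pad",blob(d,(g<65).astype(np.uint8),(320,160,430,225),.016))
cv2.imwrite("pics/tray.png",cv2.resize(d["pixels"][120:320,270:540],(675,500))[:,:,::-1])
E
```

```text
ee_pos: [0.4248, 0.2352, 0.1026]
turn -0.1 shift [-16.98 -31.88   4.26] t 9.875 pos [424.8 235.2 102.6] gap 0.2738435707236127
pad ((array([448.5, 226.7]), np.float32(-82.9), array([72.4, 92.6])), 494.0)
```

View pics/tray.png

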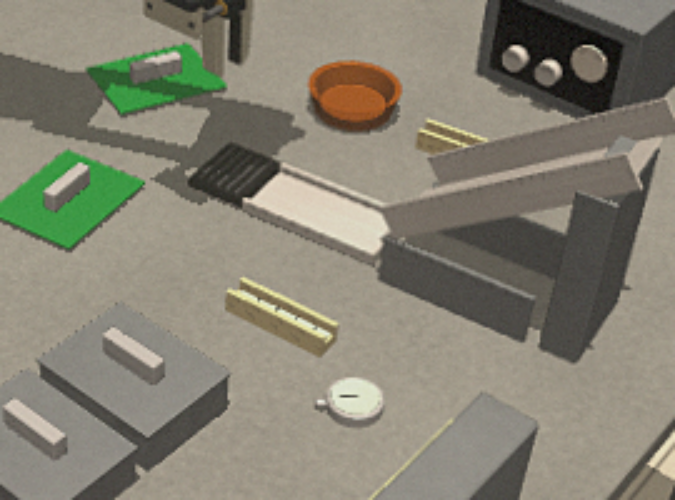

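The tray floor is now exposed, with the pad at crop (235,173) and the floor at (320,210). Next is lid a.

```bash
python3 -m inch '[[-0.4,-2.1,-4,0,0],[-0.4,-2.1,-4,0,0],[-0.4,-2.1,-4,0,0],[-0.4,-2.1,-4,0,0],[-0.4,-2.1,-4,0,0],[-0.4,-2.1,-4,0,0],[-0.4,-2.1,-4,0,0],[-0.4,-2.1,-4,0,0],[-0.4,0,0,0,0]]'; python3 go.py 590.6 -85.7 16 179.3
python3 - <<'E'
from h import *
from workcell import vision
d=vision.get_image("top"); g=cv2.cvtColor(d["pixels"],cv2.COLOR_RGB2GRAY)
print("pad",blob(d,(g<60).astype(np.uint8),(180,230,250,310),.016))
E
```

```text
time_s: 11.05
ee_pos: [0.5882, -0.0901, 0.0987]
tool_rot: [0.007, 1.0, -0.0, -0.0]
wrist_force: [-0.8, 1.3, 0.5]
finger_gap: 0.702
finger_force: 0.0
turn -0.1 shift [-0.24  0.45  8.27] t 11.05 pos [588.2 -90.1  98.7] gap 0.7015181013007044
pad ((array([443.2, 233.3]), np.float32(-83.2), array([63.5, 78.8])), 791.0)
```

```bash
python3 -m inch '[[-0.4,-0.24,0.45,2,0],[-0.4,0,0,3,0],[-0.4,0,0,2.2,0],[-0.4,0,0,0.9,0],[-0.4,0,0,0,0],[1,0,0,0,0],[1,0,0,0,0],[1,0,0,0,0],[1,0,0,0,0]]'
```

```text
time_s: 12.22
ee_pos: [0.5903, -0.083, 0.0186]
tool_rot: [0.006, 1.0, -0.0, 0.0]
wrist_force: [-0.2, -0.2, 0.1]
finger_gap: 0.317
finger_force: 0.0
```

```bash
python3 -m inch '[[1,0,0,0,0],[1,0,0,0,0],[1,0,0,0,0]]' | grep -E "pos|finger|wrist"; python3 -m inch '[[1,0,0,-1,0],[1,0,0,-3,0],[1,0,0,-1,0],[1,0,0,0,0]]'
```

```text
ee_pos: [0.5901, -0.0833, 0.0184]
wrist_force: [-1.2, -2.3, 1.3]
finger_gap: 0.167
finger_force: 30.0
time_s: 13.1
ee_pos: [0.5909, -0.0828, 0.0692]
tool_rot: [0.006, 1.0, -0.0, 0.001]
wrist_force: [0.3, 0.2, -1.6]
finger_gap: 0.17
finger_force: 30.0
```

```bash
python3 -m inch '[[1,3,0,0,0],[1,5,0,0,0],[1,5,0,0,0],[1,2.2,0,1,0],[1,0,0,3,0],[1,0,0,2.5,0],[1,0,0,1.3,0],[1,0,0,0.8,0],[1,0,0,0,0]]'
python3 - <<'E'
from h import *
from workcell import vision
o=[]
d=vision.get_image("scene"); o.append(cv2.resize(d["pixels"][210:330,250:380],(433,400)))
d=vision.get_image("top"); o.append(cv2.resize(d["pixels"][160:260,310:400],(360,400)))
cv2.imwrite("pics/tina.png",np.hstack(o)[:,:,::-1])
E
```

```text
time_s: 14.22
ee_pos: [0.4383, -0.0811, -0.0178]
tool_rot: [0.006, 1.0, 0.0, -0.0]
wrist_force: [0.1, 0.2, -0.7]
finger_gap: 0.169
finger_force: 30.0
```

View pics/tina.png

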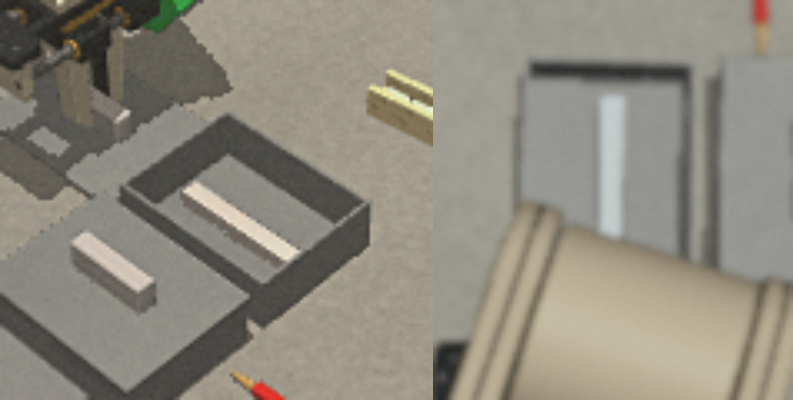

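Tin a holds a narrow bright bar (left crop (240,225)), so it's not the spare. I release the lid on the ledge and go to b.

```bash
python3 -m inch '[[1,0,0,0.1,0],[-0.4,0,0,0,0],[-0.4,0,0,0,0],[-0.4,0,0,0,0],[-0.4,0,0,0,0],[-0.4,0,0,-3,0],[-0.4,0,0,-5,0],[-0.4,0,0,-3,0]]' | grep -E "pos|gap|wrist"; python3 go.py 590.7 -206 16 179.3
```

```text
ee_pos: [0.439, -0.0814, 0.0937]
wrist_force: [-0.1, -0.2, 1.1]
finger_gap: 0.702
turn 0.0 shift [-15.32 -12.27   7.77] t 15.325 pos [439.  -81.4  93.7] gap 0.7018884855728994
```

```bash
python3 -m inch '[[-0.4,-4,-3,0,0],[-0.4,-4,-3,0,0],[-0.4,-4,-3,0,0],[-0.4,-3.3,-3.3,0,0],[0,0,0,2,0],[0,0,0,3,0],[0,0,0,2,0],[0,0,0,0.6,0],[1,0,0,0,0],[1,0,0,0,0],[1,0,0,0,0],[1,0,0,0,0]]' | grep -E "pos|gap|wrist"; python3 -m inch '[[1,0,0,0,0],[1,0,0,0,0]]'
```

```text
ee_pos: [0.5903, -0.2063, 0.0163]
wrist_force: [0.2, 0.1, 3.1]
finger_gap: 0.168
time_s: 17.08
ee_pos: [0.5904, -0.2063, 0.0163]
tool_rot: [0.006, 1.0, -0.0, 0.001]
wrist_force: [-0.6, -0.1, 6.0]
finger_gap: 0.171
finger_force: 30.0
```

```bash
python3 -m inch '[[1,0,0,-1,0],[1,0,0,-3,0],[1,0,0,-1,0],[1,3,0,0,0],[1,5,0,0,0],[1,5,0,0,0],[1,2.2,0,1,0],[1,0,0,3,0],[1,0,0,2.5,0],[1,0,0,1.3,0],[1,0,0,0.8,0],[1,0,0,0,0]]'
python3 - <<'E'
from h import *
from workcell import vision
d=vision.get_image("scene"); a=cv2.resize(d["pixels"][220:350,210:360],(462,400))
cv2.imwrite("pics/tinb.png",a[:,:,::-1])
E
```

```text
time_s: 18.58
ee_pos: [0.4382, -0.2043, -0.0204]
tool_rot: [0.006, 1.0, -0.0, 0.0]
wrist_force: [-0.2, -0.2, -1.1]
finger_gap: 0.17
finger_force: 30.0
```

View pics/tinb.png

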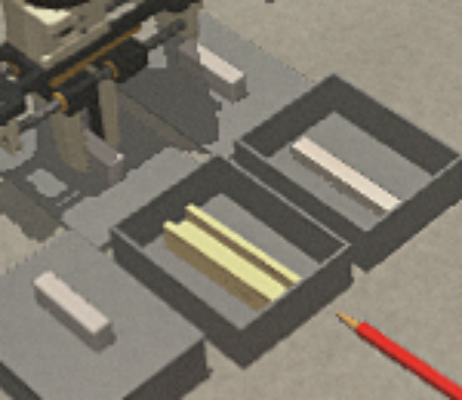

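Tin b holds the cream U-section spare (crop (235,250)). I release the lid and measure the spare.

```bash
python3 -m inch '[[1,0,0,0.1,0],[-0.4,0,0,0,0],[-0.4,0,0,0,0],[-0.4,0,0,0,0],[-0.4,0,0,0,0],[0.0,0,0,-3,0],[0.0,0,0,-5,0],[0.0,0,0,-3,0]]' | grep -E "pos|gap|wrist"
python3 - <<'E'
from h import *
from workcell import vision
for n,box in (("scene",(245,275,325,330)),("top",(380,170,428,235))):
    d=vision.get_image(n); h=cv2.cvtColor(d["pixels"],cv2.COLOR_RGB2HSV)
    m=((h[:,:,0]>20)&(h[:,:,0]<36)&(h[:,:,1]>45)&(h[:,:,2]>185)).astype(np.uint8)
    x0,y0,x1,y1=box; q=np.argwhere(m[y0:y1,x0:x1])[:,::-1]+[x0,y0]
    print(n,len(q), rect(pts(d,q,.027)) if len(q)>4 else "")
E
python3 go.py 590.7 -206 -22 179.3
```

```text
ee_pos: [0.4385, -0.2047, 0.0908]
wrist_force: [0.1, -1.2, -0.3]
finger_gap: 0.502
scene 349 (array([ 591.9, -207.1]), np.float32(1.4), array([106. ,  28.2]))
top 182 (array([ 552.1, -232. ]), np.float32(-0.9), array([62.6, 74.3]))
turn 0.0 shift [-15.03   0.16  11.46] t 19.725 pos [ 440.3 -205.7   92.6] gap 0.5015084956197107
```

```bash
python3 -m inch '[[0,-3,0,0,-1.5],[0,-5,0,0,0],[0,-5,0,0,0],[0,-2.2,-0.3,0,0],[0,0,0,0,0]]'; python3 go.py 592 -207 -21.5 180.8
```

```text
time_s: 20.35
ee_pos: [0.5898, -0.2052, 0.0864]
tool_rot: [-0.008, 1.0, 0.0, -0.001]
wrist_force: [-0.5, 0.6, 1.0]
finger_gap: 0.499
finger_force: 0.0
turn 0.1 shift [-0.21 -0.18 10.79] t 20.35 pos [ 589.8 -205.2   86.4] gap 0.49900629452635503
```

```bash
python3 -m inch '[[0,-0.2,-0.15,2,0],[0,0,0,3,0],[0,0,0,3,0],[0,0,0,2,0],[0,0,0,0.8,0],[0,0,0,0,0]]' | grep -E "pos|wrist"; python3 -m inch '[[1,0,0,0,0],[1,0,0,0,0],[1,0,0,0,0],[1,0,0,0,0],[1,0,0,0,0]]'
```

```text
ee_pos: [0.5914, -0.2072, -0.02]
wrist_force: [-0.4, 0.1, 0.8]
time_s: 21.72
ee_pos: [0.5926, -0.2074, -0.0186]
tool_rot: [-0.007, 1.0, -0.0, 0.001]
wrist_force: [-0.4, 0.4, 6.1]
finger_gap: 0.298
finger_force: 30.0
```

Gap 27.7 mm matches the spare's width. I lift it and measure the tray floor.

```bash
python3 -m inch '[[1,0,0,-1,0],[1,0,0,-3,0],[1,0,0,-5,0],[1,0,0,-4,0],[1,0,0,0,0]]'
python3 - <<'E'
from h import *
from workcell import vision
d=vision.get_image("top"); g=cv2.cvtColor(d["pixels"],cv2.COLOR_RGB2GRAY); pickle.dump(d,open("t3.pkl","wb"))
print("pan",blob(d,(g>175).astype(np.uint8),(185,186,245,250),.008))
print("pad",blob(d,(g<60).astype(np.uint8),(185,230,250,310),.016))
E
```

```text
time_s: 22.35
ee_pos: [0.5945, -0.2085, 0.1154]
tool_rot: [-0.007, 1.0, -0.002, 0.004]
wrist_force: [0.3, -0.2, -1.5]
finger_gap: 0.298
finger_force: 30.0
pan ((array([555.4, 245.2]), np.float32(7.0), array([150.9,  72.7])), 1670.0)
pad ((array([443. , 233.4]), np.float32(-83.5), array([63.6, 79. ])), 792.0)
```

```bash
python3 go.py 547 244 -12.5 186.9
```

```text
turn -6.1 shift [-0.87 45.4  12.48] t 22.4 pos [ 592.9 -207.8  112.3] gap 0.2953430576996142
```

```bash
python3 -m inch '[[1,0,0,0,-6.1],[1,-0.1,3,0,0],[1,-0.1,5,0,0],[1,-0.1,5,0,0],[1,-0.1,5,0,0],[1,-0.1,5,0,0],[1,-0.1,5,0,0],[1,-0.1,5,0,0],[1,-0.1,5,0,0],[1,-0.1,5,0,0],[1,0,2.3,0,0],[1,0,0,0,0]]'; python3 go.py 547 244 -12.5 186.9
```

```text
time_s: 23.9
ee_pos: [0.5439, 0.2448, 0.1077]
tool_rot: [-0.062, 0.998, -0.0, -0.002]
wrist_force: [1.2, -0.4, -0.9]
finger_gap: 0.298
finger_force: 30.0
turn 0.2 shift [-0.3  -0.11 12.02] t 23.9 pos [543.9 244.8 107.7] gap 0.29844023830206423
```

```bash
python3 -m inch '[[1,-0.2,-0.1,3,0],[1,0,0,4,0],[1,0,0,2.5,0],[1,0,0,1.3,0],[1,0,0,0.5,0],[1,0,0,0,0]]'; python3 -m inch '[[1,0,0,0.3,0],[1,0,0,0,0]]'; python3 -m inch '[[1,0,0,0.2,0],[1,0,0,0,0]]'
```

```text
time_s: 24.65
ee_pos: [0.5485, 0.2427, -0.0023]
tool_rot: [-0.06, 0.998, 0.0, 0.0]
wrist_force: [0.3, -0.2, -1.1]
finger_gap: 0.298
finger_force: 30.0
time_s: 24.9
ee_pos: [0.5485, 0.243, -0.0051]
tool_rot: [-0.061, 0.998, 0.0, 0.001]
wrist_force: [0.1, 0.1, -1.6]
finger_gap: 0.296
finger_force: 30.0
time_s: 25.15
ee_pos: [0.548, 0.2429, -0.0078]
tool_rot: [-0.061, 0.998, -0.0, -0.0]
wrist_force: [0.6, 1.0, -0.9]
finger_gap: 0.298
finger_force: 30.0
```

```bash
python3 -m inch '[[1,0,0,0.3,0],[1,0,0,0,0]]'|grep -E "pos|wrist"; python3 -m inch '[[1,0,0,0.15,0],[1,0,0,0,0]]'|grep -E "pos|wrist"; python3 -m inch '[[1,0,0,0.1,0],[1,0,0,0,0]]'|grep -E "pos|wrist"
```

```text
ee_pos: [0.5477, 0.2427, -0.0112]
wrist_force: [0.3, -0.9, -1.1]
ee_pos: [0.5479, 0.2428, -0.0125]
wrist_force: [-0.4, -0.6, -1.1]
ee_pos: [0.548, 0.2428, -0.0134]
wrist_force: [-0.2, -1.1, -1.0]
```

```bash
python3 -m inch '[[1,0,0,0.1,0],[1,0,0,0,0]]'|grep -E "pos|wrist"; python3 -m inch '[[1,0,0,0.1,0],[1,0,0,0,0]]'|grep -E "pos|wrist"
```

```text
ee_pos: [0.5481, 0.2429, -0.0141]
wrist_force: [-0.5, -0.7, 0.2]
ee_pos: [0.5486, 0.243, -0.0146]
wrist_force: [-0.8, -0.8, 4.2]
```

```bash
python3 -m inch '[[0,0,0,0,0],[0,0,0,0,0],[0,0,0,0,0],[0,0,0,-2,0],[0,0,0,-4,0],[0,0,0,-3,0],[1,3,0,0,0],[1,5,0,0,0],[1,2,0,0,0],[1,0,0,0,0]]'; python3 go.py 443 233.4 -15 186.7
python3 - <<'E'
from h import *
from workcell import vision
d=vision.get_image("scene"); cv2.imwrite("pics/placed.png",cv2.resize(d["pixels"][120:320,200:540],(800,470))[:,:,::-1])
E
```

```text
time_s: 27.65
ee_pos: [0.4484, 0.231, 0.0762]
tool_rot: [-0.061, 0.998, 0.0, 0.001]
wrist_force: [0.8, 0.5, 0.3]
finger_gap: 0.119
finger_force: 0.0
turn 0.3 shift [0.51 0.3  9.12] t 27.65 pos [448.4 231.   76.2] gap 0.11940255194218559
```

View pics/placed.png

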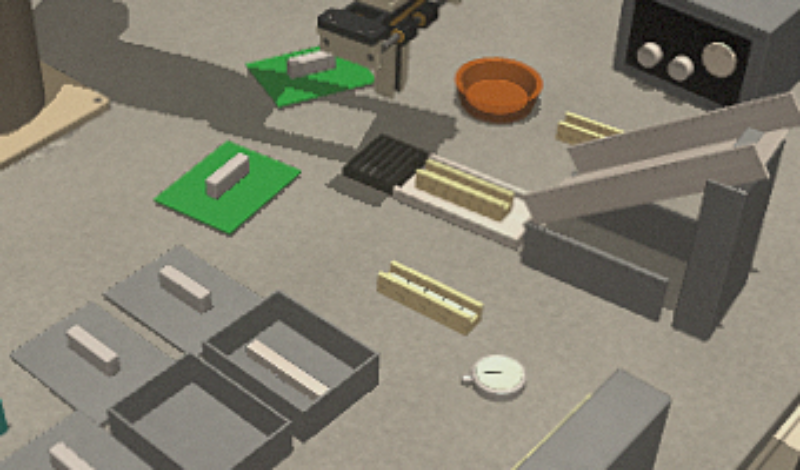

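The spare lies flat on the tray floor (crop (465,190)). Both lids are flat on the ledge at (185,287) and (92,348). I press the pad once more to confirm the tray is at its stop.

```bash
python3 -m inch '[[1,0,0.2,4,0],[1,0,0,3,0],[1,0,0,1.8,0],[1,0,0,0.4,0],[1,0,0,0.2,0],[1,0,0,0,0]]'|grep -E "pos|wrist"; python3 -m inch '[[1,0,0,0.15,0],[1,0,0,0,0]]'|grep -E "pos|wrist"
```

```text
ee_pos: [0.4497, 0.2331, -0.0181]
wrist_force: [0.3, -0.8, 0.1]
ee_pos: [0.4507, 0.2334, -0.0184]
wrist_force: [-1.1, -1.9, 8.3]
```

```bash
python3 -m inch '[[1,0.4,0,0.05,0],[1,0.4,0,0,0],[1,0.4,0,0,0],[1,0.4,0,0,0],[1,0,0,0,0]]'|grep -E "pos|wrist"; python3 -m inch '[[1,0,0,-2,0],[1,0,0,-5,0],[1,0,0,-5,0],[1,0,6,0,0],[1,0,6,0,0],[1,0,6,0,0],[1,0,0,0,0]]'|grep -E "pos|wrist"
python3 - <<'E'
from h import *
from workcell import vision
d=vision.get_image("top"); g=cv2.cvtColor(d["pixels"],cv2.COLOR_RGB2GRAY)
print("pad",blob(d,(g<60).astype(np.uint8),(185,230,250,310),.016))
d=vision.get_image("scene"); g=cv2.cvtColor(d["pixels"],cv2.COLOR_RGB2GRAY)
print("pad scene",blob(d,(g<65).astype(np.uint8),(320,175,430,225),.016))
E
```

```text
ee_pos: [0.4359, 0.2321, -0.0184]
wrist_force: [2.7, 0.5, 7.5]
ee_pos: [0.4098, 0.4133, 0.0991]
wrist_force: [-0.3, -1.2, 0.6]
pad ((array([442.9, 233. ]), np.float32(-83.1), array([63.5, 78.3])), 678.5)
pad scene ((array([449.2, 225.9]), np.float32(-83.2), array([72.3, 90.8])), 384.0)
```

The pad did not move under the second pull, so the tray is at its stop. I hand the job in.

```bash
python3 -c "
from workcell import bot; print(bot.finish_job())"
```

```text
the job is handed in; nothing more can be done
None
```

The job is handed in (no verdict came back): the tray is out to its stop, the spare from tin b lies flat on its floor, lids a and b lie flat on the ledge, and tin c was never opened.

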